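# Draw a panel joint tight with its cam lock

## Task

Take the orange driver out of its blue stand, seat its blade in the slot of the cam-lock disc, and turn the disc clockwise until it has drawn the white end panel firmly against the rubber strip: snug, but not so tight that the rubber is crushed. Turn the disc only with the driver, keep the gripper off the panel and the board, then stand the driver back in its stand and leave the other things where they are.

Things in the scene. Friction and masses are not known exactly. Their poses are not given: they have to be found in the camera images.
- driver_grip (a point): Middle of the handle of the orange driver, which stands upright in the blue stand, blade down. Handle 24 x 24 mm square, 62 mm tall, flats facing this point's x and y axes; z points up. Below it a round 10 mm shank, then a flat blade 15 mm wide along x, 2.6 mm thick along y, whose tip lies 71 mm below this point. About 0.11 kg.
- driver_tip (a point): Centre of the blade's lower edge on the same driver, on its long axis; same axes as driver_grip.
- stand_hole (a point): Centre of the mouth of the round hole (19 mm wide, through to the table, chamfered) in the top of the fixed blue block, 64 x 64 x 46 mm. The handle's underside rests on the block's top when the driver stands in it, with the blade tip 40 mm below this point; any yaw will do.
- cam_slot (a point): On the axis of the cam-lock disc (metal, 44 mm wide, axis upright, let into the board), at its top face, which is level with the board's top 40 mm above the table. The slot runs 18 mm along this point's x axis and is 4.2 mm wide along y and 8 mm deep, with 1 mm chamfers. The axes turn with the disc.
- cam (a joint): Turn of the disc in rad, growing clockwise seen from above; starts open, -0.06 to 0.12; turns stiffly (0.12 N m) and stays where left. It catches the bolt head at about 0.2 to 0.6, then draws it 6.5 mm per rad. The bolt's depth in the panel (+-1 mm) and the rubber's thickness (+-0.6 mm) are unknown, so the joint is snug anywhere from 0.75 to 1.35. The blade has up to 0.25 rad of play in the slot.
- panel: White end panel, 150 x 18 x 60 mm, upright beside the board; origin mid underside, y axis away from the board. Turning moment on the driver tells how tight it is: about 0.12 N m running free, then rising; about 0.44 N m is snug (20 N on the rubber); under 0.3 it is loose, over 0.65 the rubber is crushed.
- board: Fixed light-wood board lying flat, 150 x 120 x 40 mm (x, y, z), origin in the middle of its underside. Cam axis at y = +22 mm; the edge with the black rubber strip (4 mm thick) is at y = +60 mm. The panel slides to it along y on two dowels: it stands 1.6 to 2.8 mm off the rubber at the start; the rubber yields 1 mm per 25 N.
- driver: The orange driver as a whole; origin at the blade's tip.
- stand: The fixed blue stand block; origin in the middle of its underside.
- club_head_1: Bystander: black golf club head, 70 x 119 x 50 mm, origin at its underside.
- steel_weight: Bystander: brass test weight with a knob, 40 x 40 x 36 mm, origin at its underside.
- marker_a: Bystander: red and white marker pen lying, 17 x 135 x 16 mm, origin at its underside.
- swab_box: Bystander: small teal and white box, 62 x 62 x 58 mm, origin at its underside.
There are look-alikes about, which are no part of the job. Of the things that look like the driver, the larger one is meant.

How it is judged (in metres and radians):
On the way, in this order (a step that is already met when the one before it is completed fails the run):
1. the driver's blade is seated in the slot of the still open disc (horizontal distance between driver_tip and cam_slot below 0.005 m and z of driver_tip in the frame of cam_slot below -0.004 m and value of joint cam below 0.4 rad), for 0.1 s.
2. the disc, turned with the driver in its slot, has drawn the panel snugly against the rubber (contact force between panel and anything else above 10 N and value of joint cam above 0.4 rad and horizontal distance between driver_tip and cam_slot below 0.006 m and z of driver_tip in the frame of cam_slot below -0.003 m), for 0.2 s.
At the end, for the whole second after the job is handed in: The panel is held against the rubber strip with 10 to 32 N by the turned cam (past 0.4 rad), and the driver stands at rest in its stand: tip within 8 mm of the hole's axis and at least 36 mm below its mouth, tilted less than 0.12 rad (contact force between panel and anything else between 10 and 32 N and value of joint cam above 0.4 rad and horizontal distance between driver_tip and stand_hole below 0.008 m and z of driver_tip in the frame of stand_hole below -0.036 m and angle between driver's own z axis and vertical below 0.12 rad and linear speed of driver below 0.02 m/s); the robot touches nothing.
It fails at once if the rubber is crushed: the panel is pressed on it with over 40 N (contact force between panel and anything else above 40 N).
It fails at once if the gripper or arm touches the panel with over 2 N (contact force between any of the fingers, the arm and panel above 2 N).
It fails at once if the gripper touches the board or its cam disc with over 2 N (contact force between the fingers and board above 2 N).
It fails at once if a bystander is moved by over 15 mm (distance of any of club_head_1, steel_weight, marker_a, swab_box from where it was at the start of the episode above 0.015 m).
It also fails if it takes over 72 s, if anything falls off the work surface, if the arm or the gripper's body presses on something with over 40 N, if the wrist force passes 120 N, or if a joint passes its speed limit or range.

## Robot

A 6-joint arm with a two-finger parallel gripper is mounted at the origin on a cart in front of the work surface, level with it; the furniture and walls round the work are solid. World frame = base frame: x ahead of the robot, y to its left, z up, the work surface at z = 0. Lengths are in mm, angles in rad, forces in N, time in s.
With the tool pointing down it reaches from about 275 to 1000 mm from the base axis. Payload 8.4 kg.
Tool frame: the origin (TCP) lies at the very end of the fingers, on their centre line; the grasp point (between the pads) lies 19 mm behind it; y points along the fingers, x is the direction in which the jaws open and shut, and the axes are right-handed (so a half turn about y gives the same grasp; the last joint's range is limited). The gripper opens to 85 mm and grips with 20 to 120 N. Pads are 22 mm wide; open, the fingers measure 114 mm over their backs; the gripper's body (76 mm by 85 mm) begins 54 mm behind the grasp point. The pads swing forward as they close: fully open they stand 13 mm farther back than shut.
Start: joints at [-1.32, 0.353, 1.633, -0, 1.155, -0.002], TCP at [156.321, -605.138, 231.281] pointing down, gripper open.
Joint ranges: [-2.63, 2.63], [-0.92, 2.1], [0.06, 2.66], [-1.3, 4.44], [0, 2.69], [-3.02, 3.02]. Speed limits (rad/s): [2.22, 2.22, 2.79, 3.14, 3.14, 3.14].

## Interface

Orientations are given as [roll, pitch, yaw] about the fixed x, y, z axes, in that order (R = Rz(yaw) Ry(pitch) Rx(roll)).
In Python, from rig import r gives the robot as it stands.
- The arm moves only by the tool servo_tool, never from a script. Its argument "motion" is a list of rows, each a list of 7 numbers: the opening, from -1 (shut) to 1 (fully open), then the shift along the tool's x, y, z in m, then the turn, a rotation vector about the tool's x, y, z in units of 10 degrees (1.0 is 10 degrees). A call has 1 to 12 rows; each row is the pose to reach, as a shift and turn from the pose commanded when the call began, along the tool's axes at that moment; what a row does not reach only later rows make up. A row lasts 1/8 s, in which the tool goes at most 62.5 mm and 10.7 degrees, less where a joint would pass 70% of its speed; a pose out of reach is approached as far as the arm can. A call with a gripper value outside its range is refused whole. The fingers move at their own pace and stop on an object; "grip_force" is the grip in N (left out, the last holds). Time passes only in rows, so rows that repeat a pose let the fingers close. It gives the time, the measured TCP pose, the force and the opening at its end, in the units of the state.
- r.sense(): the state, without advancing time (a new reading comes with each control period).
- r.grab_frame(name): name is "side" or "top" or "wrist"; returns the picture (400x640x3 uint8, red, green, blue); there is no depth.
- r.calibration(name): a dict with "fx", "fy", "cx", "cy" (pixels), "R" (3x3) and "t" (3): a world point X has camera coordinates R X + t; the wrist camera has in their place "mount" (4x4, takes a point from camera to tool coordinates, whose origin is the TCP and whose axes are the tool frame's). Camera axes: x right, y down, z forward; pixel columns grow to the right and rows downward; lengths in mm; the calibration is good to about 2 mm. A picture is of the moment at which its call begins: read the wrist's pose just before it. calibration takes no time and is no camera call.
- r.sign_off(): hands the job in, once; it reports no verdict.
The state is a dict: "clock": time; "qpos": joint angles; "qvel": joint speeds; "joint_efforts": joint torques, N m; "eef_pos": TCP position; "tcp_rot": TCP orientation; "contact_force": force on the tool from outside, world axes, zero at the start; "wrist_torque": the same for the moment, N m; "opening": opening from 0.0 (shut) to 1.0 (fully open).
Only numpy, scipy, OpenCV 4.12 (cv2) and the standard library are available. Lean on these libraries where they do the work, as an engineer would, in place of code of your own. Each camera call takes 0.05 s, during which the arm holds its last target. There are 200 camera calls.

## Working session

There is one attempt and no reset: what is moved stays moved. The work goes in short steps, Python scripts to look and compute and a tool call to move; the robot and the scene stay as the last step left them, time stands still between calls to the robot, and variables do not carry over. Pictures are saved under pics/ and viewed, on a budget of 10 in all, crops included, one or two more only if the job needs it, and the job is handed in when it is done.

Besides the shell and the picture viewer there is one more tool, called after "Request:" as name(argument=value, ...) on one line, values as JSON. servo_tool: Moves the arm, as the interface text tells. Its arguments: {"type":"object","properties":{"motion":{"type":"array","items":{"type":"array","items":{"type":"number"}}},"grip_force":{"type":"number"}},"required":["motion"]}

```bash
ls; mkdir -p pics; cat > h.py <<'E'
import numpy as np, cv2
from scipy.spatial.transform import Rotation as Ro
from rig import r
def ray(name,u,v,pose=None):
    c=r.calibration(name); d=np.array([(u-c['cx'])/c['fx'],(v-c['cy'])/c['fy'],1])
    if name=='wrist':
        s=pose; T=Ro.from_euler('xyz',s['tcp_rot']).as_matrix(); M=np.array(c['mount'])
        return T@M[:3,3]+np.array(s['eef_pos']), T@M[:3,:3]@d
    R=np.array(c['R']); return -R.T@np.array(c['t']), R.T@d
def atz(name,u,v,z,pose=None):
    o,d=ray(name,u,v,pose); return o+d*(z-o[2])/d[2]
def proj(name,X,pose=None):
    c=r.calibration(name)
    if name=='wrist':
        T=Ro.from_euler('xyz',pose['tcp_rot']).as_matrix(); M=np.array(c['mount'])
        p=T.T@(np.array(X)-pose['eef_pos']); p=M[:3,:3].T@(p-M[:3,3])
    else: p=np.array(c['R'])@X+np.array(c['t'])
    return np.array([c['fx']*p[0]/p[2]+c['cx'],c['fy']*p[1]/p[2]+c['cy']])
def snap(name,fn):
    s=r.sense(); im=r.grab_frame(name); cv2.imwrite('pics/'+fn,im[:,:,::-1]); return s,im
E
python3 - <<'E'
from h import *
print(r.sense())
a=snap('top','t0.png')[1]; b=snap('side','s0.png')[1]
for n in ('top','side'):
    c=r.calibration(n); print(n,c['fx'],-np.array(c['R']).T@c['t'])
print(r.calibration('wrist'))
E
```

```text
pics
{'clock': 0.0, 'qpos': array([-1.32040450e+00,  3.53658119e-01,  1.63415189e+00, -2.02183932e-05,
        1.15522087e+00, -2.37562419e-03]), 'qvel': array([ 0.00168247, -0.00171651,  0.00191258, -0.00168903,  0.00091743,
       -0.00016636]), 'joint_efforts': array([ 1.64119912e-03, -6.05242109e+01, -3.42078209e+01,  5.04428124e-05,
        9.26357810e-03,  2.86512318e-05]), 'eef_pos': array([ 156.18883355, -604.65863708,  230.54786858]), 'tcp_rot': array([-1.57081140e+00,  1.43827015e-03, -1.31802071e+00]), 'contact_force': array([0.4982015 , 0.49531582, 0.90601368]), 'wrist_torque': array([-0.03366   , -0.0371148 ,  0.05743152]), 'opening': 0.9963728345172626}
top 432.7714316270406 [ 458.30093131  -12.45153441 1248.32358558]
side 478.21330685782607 [ 259.5754136  -737.20873934  677.79555581]
{'fx': 295.0706717356363, 'fy': 295.0706717356363, 'cx': 320.3831086683268, 'cy': 201.05129142817512, 'mount': array([[ 9.99999818e-01,  4.25318312e-04, -4.26930001e-04,
        -3.96275987e-01],
       [ 5.37256178e-04, -3.08288211e-01,  9.51292852e-01,
        -1.41565100e+02],
       [ 2.72984784e-04, -9.51292909e-01, -3.08288384e-01,
         7.91391812e+01],
       [ 0.00000000e+00,  0.00000000e+00,  0.00000000e+00,
         1.00000000e+00]])}
```

View pics/t0.png

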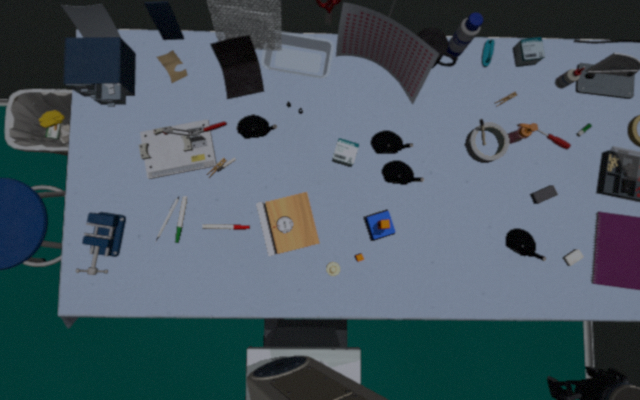

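View pics/s0.png

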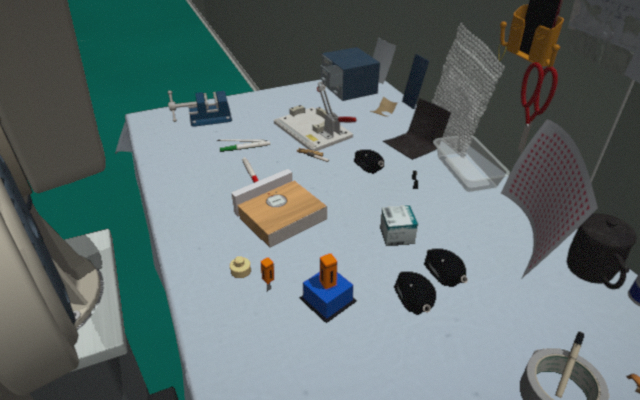

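The top view has the large orange handle in the blue block at about (384,224). The small orange look-alike is at (360,257). The board's disc is at (285,225), with the white panel to its left at (265,228). In the side view the large driver is at (329,270) and the small one, standing free, is at (267,270). The large one in the blue stand is the driver I want. I'll measure it and check with one close crop.

```bash
python3 - <<'E'
from h import *
t=cv2.imread('pics/t0.png'); s=cv2.imread('pics/s0.png')
a=cv2.resize(t[180:275,250:410],None,fx=5,fy=5,interpolation=cv2.INTER_CUBIC)
cv2.imwrite('pics/c0.png',a)
hsv=cv2.cvtColor(t,cv2.COLOR_BGR2HSV)
def blob(lo,hi,box):
    m=cv2.inRange(hsv,lo,hi); k=np.zeros_like(m); x0,y0,x1,y1=box; k[y0:y1,x0:x1]=m[y0:y1,x0:x1]
    p=np.argwhere(k)[:,::-1].astype(np.float32); return p.mean(0),len(p),cv2.minAreaRect(p)
o=blob((5,150,120),(20,255,255),(365,205,400,245)); print('orange',o, atz('top',*o[0],100))
b=blob((105,120,60),(130,255,255),(355,200,405,250)); print('blue',b, atz('top',*b[2][0],40))
print('disc',atz('top',285,225,40))
print(atz('top',360,257,40), atz('top',333,268,20))
s=r.sense();print(s['eef_pos'])
E
```

```text
orange (array([384.63794, 223.74138], dtype=float32), 58, ((384.5, 223.5), (7.0, 7.0), 90.0)) [ 500.73941894 -211.54056902  100.        ]
blue (array([379.43793, 224.70428], dtype=float32), 443, ((380.5000305175781, 224.5), (24.033309936523438, 23.400854110717773), 71.56505584716797)) [ 500.71482214 -210.31756021   40.        ]
disc [496.5402906   56.44536623  40.        ]
[ 410.01614589 -152.9170222    40.        ] [377.87011221 -79.20036214  20.        ]
[ 156.20518083 -604.70013133  230.63048758]
```

View pics/c0.png

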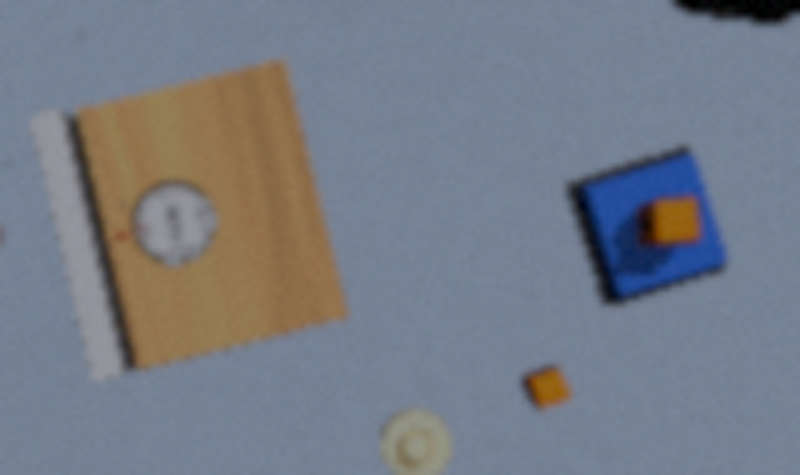

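The close crop confirms it: the larger handle is centred at (672,221) in the crop and sits in the blue block. The small one at (548,387) is the look-alike. The disc slot at (176,225) runs roughly up the image, and the board is yawed about 0.2 rad. Moving above the driver.

```bash
cat >> h.py <<'E'
def go(x,y,z,yaw):
    s=r.sense(); T=Ro.from_euler('xyz',s['tcp_rot']); G=Ro.from_euler('xyz',[-np.pi/2,0,yaw])
    sh=T.inv().apply(np.array([x,y,z])-s['eef_pos'])/1000; rv=np.degrees((T.inv()*G).as_rotvec())/10
    print('shift',sh.round(4),'turn',rv.round(3),'clock',round(s['clock'],2),'q',s['qpos'].round(2)); return s
E
python3 -c "
from h import *
go(500,-211,230,0.0)"
```

```text
shift [-0.2952  0.001   0.4313] turn [-5.000e-03 -7.552e+00 -6.000e-03] clock 0.1 q [-1.32  0.35  1.63  0.    1.16 -0.  ]
```

Request:
servo_tool(motion=[[1, -0.295, 0.001, 0.431, 0, -7.55, 0], [1, -0.295, 0.001, 0.431, 0, -7.55, 0], [1, -0.295, 0.001, 0.431, 0, -7.55, 0], [1, -0.295, 0.001, 0.431, 0, -7.55, 0], [1, -0.295, 0.001, 0.431, 0, -7.55, 0], [1, -0.295, 0.001, 0.431, 0, -7.55, 0], [1, -0.295, 0.001, 0.431, 0, -7.55, 0], [1, -0.295, 0.001, 0.431, 0, -7.55, 0], [1, -0.295, 0.001, 0.431, 0, -7.55, 0], [1, -0.295, 0.001, 0.431, 0, -7.55, 0], [1, -0.295, 0.001, 0.431, 0, -7.55, 0], [1, -0.295, 0.001, 0.431, 0, -7.55, 0]])

```text
clock: 1.6
eef_pos: [499.1, -212.6, 230.2]
tcp_rot: [-1.571, 0.0, -0.002]
contact_force: [0.7, -0.4, 0.3]
opening: 1.001
```

```bash
cat > look.py <<'E'
from h import *
s,im=snap('wrist','w1.png'); print(s['eef_pos'],s['tcp_rot'],s['qpos'].round(2))
hsv=cv2.cvtColor(im,cv2.COLOR_RGB2HSV)
m=cv2.inRange(hsv,(5,150,60),(20,255,255))
n,l,st,c=cv2.connectedComponentsWithStats(m)
for i in range(1,n):
    if st[i,4]>200: print('or',st[i],c[i],atz('wrist',*c[i],108,s))
E
python3 look.py
```

```text
[ 499.10070716 -212.5972481   230.1887873 ] [-1.57086630e+00  3.68269623e-04 -1.60411167e-03] [-0.41  0.23  1.81 -0.    1.1  -0.4 ]
or [255 156  26  38 503] [267.97813121 174.12326044] [ 451.23867105 -192.59491294  108.        ]
or [309 169  25  35 674] [321.2611276  188.17804154] [ 499.85999579 -205.94317747  108.        ]
```

View pics/w1.png

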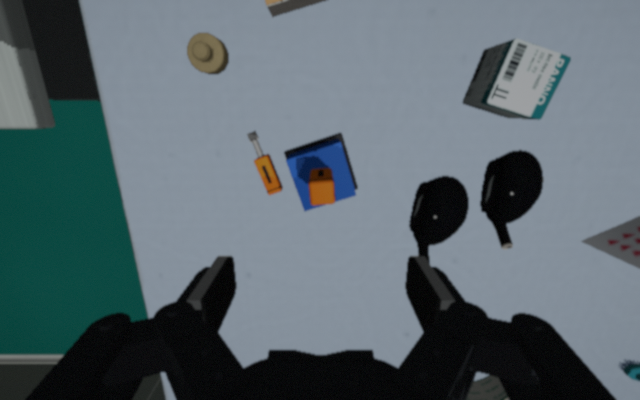

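The wrist view shows the driver standing in the blue block. The bright patch at about (321,191) is the top of its handle, and its +y side face carries a dark mark at (321,174). The look-alike stands at (267,174). Next I'll refine the top-face centre and yaw.

```bash
python3 - <<'E'
from h import *
im=cv2.imread('pics/w1.png'); s=r.sense()
hsv=cv2.cvtColor(im,cv2.COLOR_BGR2HSV)
print(hsv[165:210,321].tolist()[::2])
m=cv2.inRange(hsv,(5,120,165),(25,255,255)); k=np.zeros_like(m);k[165:210,300:345]=m[165:210,300:345]
p=np.argwhere(k)[:,::-1].astype(np.float32);
rc=cv2.minAreaRect(p);print(len(p),rc)
q=np.array([atz('wrist',*c,108,s)[:2] for c in cv2.boxPoints(rc)]);print(q.round(1),q.mean(0),np.linalg.norm(q[1]-q[0]),np.linalg.norm(q[2]-q[1]))
print(proj('wrist',[500,-211,108],s),proj('top',[500,-211,108]))
E
```

```text
[[109, 221, 67], [117, 141, 58], [4, 130, 45], [8, 170, 18], [0, 128, 4], [5, 179, 27], [12, 237, 56], [12, 231, 64], [14, 230, 114], [14, 218, 150], [15, 215, 159], [15, 213, 159], [15, 213, 159], [15, 216, 158], [15, 212, 159], [15, 220, 158], [15, 215, 158], [15, 218, 158], [15, 213, 159], [11, 175, 149], [134, 49, 115], [107, 45, 153], [105, 36, 156]]
0 ((0.0, 0.0), (0.0, 0.0), 0.0)
[[252.6 -55.4]
 [252.6 -55.4]
 [252.6 -55.4]
 [252.6 -55.4]] [252.56697505 -55.39424754] 0.0 0.0
[321.28153115 193.38939125] [384.95809055 223.91293039]
```

```bash
python3 - <<'E'
from h import *
im=cv2.imread('pics/w1.png'); s=r.sense()
hsv=cv2.cvtColor(im,cv2.COLOR_BGR2HSV)
m=cv2.inRange(hsv,(5,120,110),(25,255,255)); k=np.zeros_like(m);k[165:210,300:345]=m[165:210,300:345]
p=np.argwhere(k)[:,::-1].astype(np.float32);
rc=cv2.minAreaRect(p);print(len(p),rc)
q=np.array([atz('wrist',*c,108,s)[:2] for c in cv2.boxPoints(rc)]);e=q[1]-q[0];print(q.round(1),q.mean(0),np.linalg.norm(e),np.linalg.norm(q[2]-q[1]),np.degrees(np.arctan2(e[1],e[0])))
go(q.mean(0)[0],q.mean(0)[1],67,0.03)
E
```

```text
535 ((321.7008056640625, 192.2090301513672), (22.815006256103516, 23.991971969604492), 84.80557250976562)
[[ 488.4 -200. ]
 [ 510.4 -198. ]
 [ 512.6 -219.9]
 [ 490.1 -222.1]] [ 500.38931248 -209.99252048] 22.062596626991336 22.075387014462926 5.2637958942640255
shift [0.0012 0.1633 0.0026] turn [ 0.001 -0.182 -0.001] clock 1.65 q [-0.41  0.23  1.81 -0.    1.1  -0.4 ]
```

Request:
servo_tool(motion=[[1, 0.001, 0.04, 0.002, 0, -0.53, 0], [1, 0.001, 0.09, 0.002, 0, -0.53, 0], [1, 0.001, 0.13, 0.002, 0, -0.53, 0], [1, 0.001, 0.155, 0.002, 0, -0.53, 0], [1, 0.001, 0.163, 0.002, 0, -0.53, 0], [-1, 0.001, 0.163, 0.002, 0, -0.53, 0], [-1, 0.001, 0.163, 0.002, 0, -0.53, 0], [-1, 0.001, 0.163, 0.002, 0, -0.53, 0], [-1, 0.001, 0.163, 0.002, 0, -0.53, 0], [-1, 0.001, 0.163, 0.002, 0, -0.53, 0], [-1, 0.001, 0.163, 0.002, 0, -0.53, 0], [-1, 0.001, 0.163, 0.002, 0, -0.53, 0]], grip_force=80)

```text
clock: 3.15
eef_pos: [501.4, -209.9, 68.3]
tcp_rot: [-1.572, -0.001, 0.092]
contact_force: [-0.8, 0.0, 5.1]
opening: 0.272
```

Request:
servo_tool(motion=[[-1, 0, -0.02, 0, 0, 0, 0], [-1, 0, -0.05, 0, 0, 0, 0], [-1, 0, -0.09, 0, 0, 0, 0], [-1, 0, -0.13, 0, 0, 0, 0], [-1, 0, -0.17, 0, 0, 0, 0], [-1, 0, -0.17, 0, 0, 0, 0]])

```text
clock: 3.9
eef_pos: [502.6, -210.4, 240.9]
tcp_rot: [-1.574, -0.006, 0.092]
contact_force: [0.2, -0.1, -1.7]
opening: 0.27
```

```bash
python3 - <<'E'
from h import *
s,im=snap('side','s1.png'); print(s['eef_pos'],s['opening'])
s,w=snap('wrist','w2.png')
u=proj('side',np.array(s['eef_pos'])+[0,0,-40]).astype(int);v=proj('wrist',np.array(s['eef_pos'])+[0,0,-40],s).astype(int);print(u,v)
def cr(a,c,h): return cv2.resize(a[max(0,c[1]-h):c[1]+h,max(0,c[0]-h):c[0]+h],(400,400),interpolation=cv2.INTER_CUBIC)
cv2.imwrite('pics/c1.png',np.hstack([cr(im,u,50),cr(w,v,70)])[:,:,::-1])
E
```

```text
[ 502.60746205 -210.40207757  240.88304111] 0.26971778187770895
[328 215] [320 230]
```

View pics/c1.png

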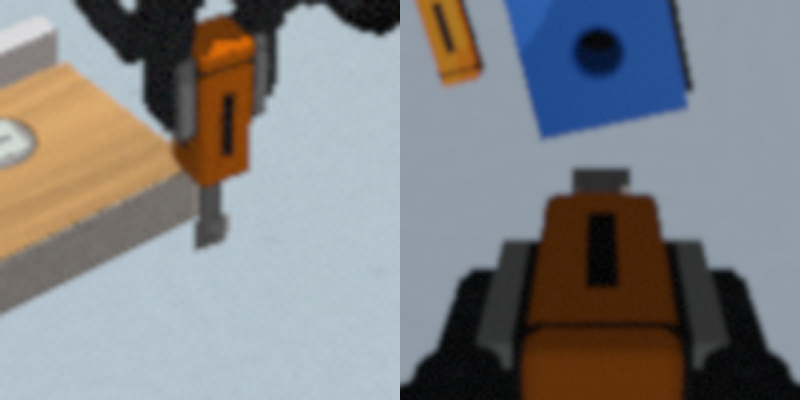

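The side and wrist crops show the driver hanging straight in the jaws. The blade's wide axis lies along tool x, and the stand hole is at wrist pixel about (319,177).

```bash
python3 - <<'E'
from h import *
s=r.sense(); print('hole',atz('wrist',319.3,177.5,46,s))
go(496.5,56.4,175,0.03)
E
```

```text
hole [ 499.44226781 -209.32615454   46.        ]
shift [0.0204 0.0623 0.2652] turn [0.001 0.357 0.002] clock 4.0 q [-0.4   0.22  1.8   0.    1.12 -0.49]
```

Request:
servo_tool(motion=[[-1, 0.005, 0.0, 0.06, 0, 0.1, 0], [-1, 0.01, 0.01, 0.12, 0, 0.2, 0], [-1, 0.015, 0.03, 0.18, 0, 0.3, 0], [-1, 0.02, 0.05, 0.23, 0, 0.36, 0], [-1, 0.02, 0.062, 0.265, 0, 0.36, 0], [-1, 0.02, 0.062, 0.265, 0, 0.36, 0], [-1, 0.02, 0.062, 0.265, 0, 0.36, 0], [-1, 0.02, 0.062, 0.265, 0, 0.36, 0]])

```text
clock: 5.0
eef_pos: [496.4, 55.1, 175.2]
tcp_rot: [-1.571, 0.0, 0.028]
contact_force: [0.3, -0.4, -1.5]
opening: 0.272
```

```bash
python3 - <<'E'
from h import *
s,w=snap('wrist','w3.png'); print(s)
v=proj('wrist',[496.5,56.4,40],s);t=proj('wrist',np.array(s['eef_pos'])+[0,0,-62],s);print(v,t)
c=w[100:280,220:420]; cv2.imwrite('pics/c3.png',cv2.resize(c,(800,720)[:2] if 0 else (660,594),interpolation=cv2.INTER_CUBIC)[:,:,::-1])
E
```

```text
{'clock': 5.0, 'qpos': array([ 1.07686680e-01,  2.24994699e-01,  1.95241698e+00, -2.13112810e-04,
        9.64312449e-01,  7.94845845e-02]), 'qvel': array([-0.00331942, -0.00573795, -0.0027829 ,  0.00125453,  0.00184009,
        0.00199963]), 'joint_efforts': array([ 5.04689757e-01, -4.69915187e+01, -3.00346398e+01,  1.73338159e-02,
        1.00957867e-02, -7.63776130e-03]), 'eef_pos': array([496.40866664,  55.11258047, 175.22318043]), 'tcp_rot': array([-1.57098130e+00,  1.17166411e-04,  2.83235665e-02]), 'contact_force': array([ 0.26656046, -0.4114141 , -1.54466072]), 'wrist_torque': array([ 0.00829458, -0.0284796 ,  0.03101946]), 'opening': 0.2723160771805054}
[320.5374176  189.92230028] [320.36865106 218.53090149]
```

View pics/c3.png

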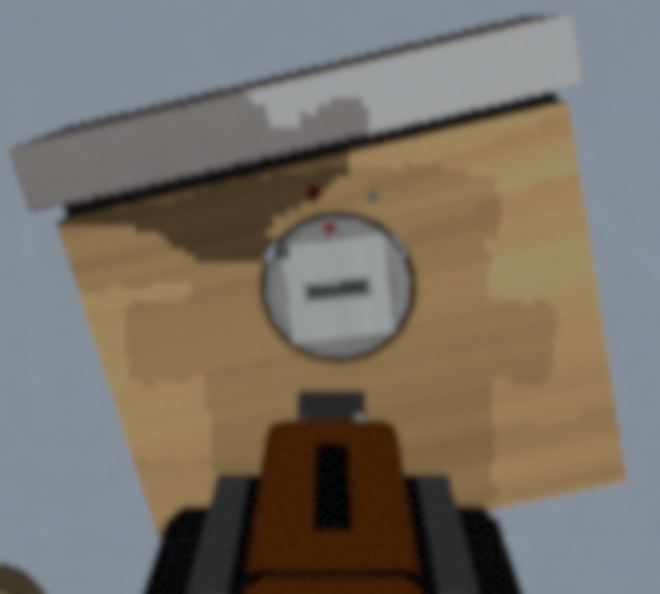

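```bash
cat > slot.py <<'E'
from h import *
def slot(w,s,u,v,thr=0.6):
    g=cv2.cvtColor(w,cv2.COLOR_RGB2GRAY).astype(float); b=g[v-8:v+9,u-14:u+15]
    wt=np.clip(np.median(b)*0.85-b,0,None); ys,xs=np.nonzero(wt>0.25*wt.max()); ww=wt[ys,xs]
    P=np.array([atz('wrist',u-14+x,v-8+y,40,s)[:2] for x,y in zip(xs,ys)])
    c=(P*ww[:,None]).sum(0)/ww.sum(); C=np.cov((P-c).T,aweights=ww); e,V=np.linalg.eigh(C); a=V[:,1]
    print('slot',c,'yaw',np.arctan(a[1]/a[0]),'std',np.sqrt(e),len(ww)); return c
def blade(w,s):
    t=proj('wrist',np.array(s['eef_pos'])+[0,0,-62],s); u,v=t.round().astype(int)
    print('tip px pred',t); return w[v-6:v+8,u-16:u+17].mean(2).round().astype(int)
E
python3 - <<'E'
from slot import *
w=cv2.imread('pics/w3.png')[:,:,::-1].copy(); s=r.sense()
slot(w,s,322,188); print(blade(w,s))
print('disc', )
g=w[150:215,290:355].mean(2)
E
```

```text
slot [497.99300461  59.04610917] yaw 0.14763486791577388 std [1.09997691 5.05774624] 82
tip px pred [320.34409476 218.53405502]
[[110 111 110 110 109 108 109 109 110 109 108 109 109 108 109 108 108 107
  108 108 108 109 107 109 109 108 109 109 109 109 110 109 110]
 [110 110 109 109 109 109 109 110 108 108 110 108 109 107 108 109 108 108
  108 108 108 108 108 108 110 109 109 110 110 109 110 110 110]
 [110 109 108 110 110 108 107 109 107 109 109 108 108 109 108 108 109 109
  108 109 108 109 109 109 110 110 110 110 110 110 110 110 111]
 [109 109 109 108 109 107 107 106 106 106 105 107 106 106 106 107 107 106
  107 107 107 108 108 108 109 108 108 109 110 109 110 109 109]
 [108 109 109 109 108 107 104 100  97  98  99  98  98  98  99  99  98  99
   98  99  99  99 100  99  99 100 103 106 108 108 108 108 107]
 [108 109 108 109 108 104  94  84  80  80  79  79  80  79  79  81  79  81
   80  81  80  81  80  80  80  82  92 103 107 108 107 109 108]
 [109 110 109 110 108 100  82  64  57  55  55  55  54  55  57  57  56  56
   57  56  56  56  56  56  58  64  82 100 107 107 108 108 106]
 [110 111 110
[... 251 characters left out ...]
 107 107]
 [110 111 110 110 107  96  72  48  42  38  37  39  39  39  38  40  40  40
   38  39  39  37  38  40  43  51  74  96 105 107 106 106 106]
 [109 109 108 109 105  95  69  47  43  38  38  38  39  41  39  40  39  40
   39  41  39  38  40  42  46  52  73  94 104 105 105 104 104]
 [108 107 107 107 105  94  69  49  42  43  38  38  38  39  39  40  40  40
   40  40  39  39  45  52  60  66  79  93 101 103 104 103 102]
 [107 105 105 104 102  91  70  52  48  43  41  37  38  37  39  40  41  39
   39  41  38  42  51  68  84  89  93  95  99 100 100 101 101]
 [101  99  96  95  93  84  65  52  48  43  38  36  40  39  38  39  38  41
   41  40  38  41  52  74  91  98  97  92  91  91  92  93  96]]
disc
```

The slot is at about (322,188) in the full wrist image, which puts it at (498,59) with yaw 0.148. The blade tip shows at (320,218), as predicted. I'll move close above it and compare the two directly.

```bash
python3 -c "
from h import *
go(498,59,120,0.148)"
```

```text
shift [0.0016 0.0554 0.0039] turn [ 0.001 -0.687  0.001] clock 5.05 q [ 0.11  0.22  1.95 -0.    0.96  0.08]
```

Request:
servo_tool(motion=[[-1, 0.0016, 0.02, 0.004, 0, -0.69, 0], [-1, 0.0016, 0.045, 0.004, 0, -0.69, 0], [-1, 0.0016, 0.055, 0.004, 0, -0.69, 0], [-1, 0.0016, 0.055, 0.004, 0, -0.69, 0], [-1, 0.0016, 0.055, 0.004, 0, -0.69, 0]])

```text
clock: 5.68
eef_pos: [498.5, 59.9, 121.1]
tcp_rot: [-1.571, -0.001, 0.149]
contact_force: [-0.2, 0.1, -0.9]
opening: 0.268
```

```bash
python3 - <<'E'
from slot import *
s,w=snap('wrist','w4.png'); print(s['eef_pos'],s['tcp_rot'],s['wrist_torque'])
v=proj('wrist',[498,59,40],s);t=proj('wrist',np.array(s['eef_pos'])+[0,0,-62],s);print(v,t)
c=w[165:255,270:370]; cv2.imwrite('pics/c4.png',cv2.resize(c,(640,576),interpolation=cv2.INTER_CUBIC)[:,:,::-1])
E
```

```text
[498.4659072   59.90771034 121.08163415] [-1.57082213e+00 -1.21364629e-03  1.49336792e-01] [ 0.03128294 -0.02426937  0.00299462]
[319.4240884  210.83975773] [320.17372743 218.54056903]
```

View pics/c4.png

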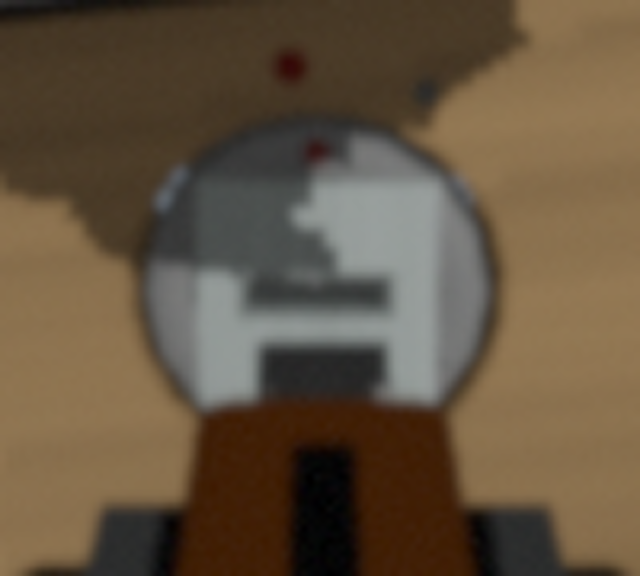

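The crop shows the slot centred at (317,295), or px (319.6,211.1), parallel to the blade. The blade's lower edge is centred at (323,346), or px (320.5,219.1).

```bash
python3 - <<'E'
from h import *
s=r.sense(); T=Ro.from_euler('xyz',s['tcp_rot']).as_matrix()
sl=atz('wrist',319.6,211.1,40,s); tp=atz('wrist',320.5,219.1,s['eef_pos'][2]-62,s)-T@[0,0,1.3]
print(sl,tp,s['eef_pos'],'tool-axes shift',T.T@(sl-tp), 'tip in tool',T.T@(tp-s['eef_pos']))
im=cv2.imread('pics/w4.png'); 
from slot import slot
slot(im[:,:,::-1].copy(),s,320,211)
E
```

```text
[498.26185271  58.83407644  40.        ] [499.04408622  58.28024836  59.16033534] [498.52804442  59.96855016 121.16024088] tool-axes shift [-0.71963319 19.15923292  0.66557271] tip in tool [ 0.16611027 62.00034976 -1.74183377]
slot [496.19423243  59.62225417] yaw -0.2989704164070048 std [3.09615915 5.21864965] 165
```

Request:
servo_tool(motion=[[-1, -0.0007, 0.005, 0.0007, 0, 0, 0], [-1, -0.0007, 0.01, 0.0007, 0, 0, 0], [-1, -0.0007, 0.014, 0.0007, 0, 0, 0], [-1, -0.0007, 0.017, 0.0007, 0, 0, 0], [-1, -0.0007, 0.019, 0.0007, 0, 0, 0], [-1, -0.0007, 0.021, 0.0007, 0, 0, 0], [-1, -0.0007, 0.023, 0.0007, 0, 0, 0], [-1, -0.0007, 0.023, 0.0007, 0, 0, 0]])

```text
clock: 6.72
eef_pos: [496.9, 60.6, 97.2]
tcp_rot: [-1.571, 0.0, 0.15]
contact_force: [-0.2, 0.2, -1.4]
opening: 0.272
```

Request:
servo_tool(motion=[[-1, 0, 0.001, 0, 0, 0, 0], [-1, 0, 0.002, 0, 0, 0, 0], [-1, 0, 0.0025, 0, 0, 0, 0], [-1, 0, 0.0025, 0, 0, 0, 0]])

```text
clock: 7.22
eef_pos: [497.0, 60.6, 94.8]
tcp_rot: [-1.571, 0.0, 0.15]
contact_force: [0.8, -0.5, -0.6]
opening: 0.274
```

```bash
python3 -c "
from h import *
for i in range(3):
  s=r.sense(); print(s['clock'],s['eef_pos'],s['contact_force'],s['wrist_torque'],s['qpos'][5])"
```

```text
7.225 [496.99660134  60.61188273  94.75201802] [ 0.75000698 -0.45679796 -0.58827602] [ 0.0473057   0.02953143 -0.01743184] -0.03140201916426033
7.225 [496.99660134  60.61188273  94.75201802] [ 0.75000698 -0.45679796 -0.58827602] [ 0.0473057   0.02953143 -0.01743184] -0.03140201916426033
7.225 [496.99660134  60.61188273  94.75201802] [ 0.75000698 -0.45679796 -0.58827602] [ 0.0473057   0.02953143 -0.01743184] -0.03140201916426033
```

Request:
servo_tool(motion=[[-1, 0, 0, 0, 0, 0.5, 0], [-1, 0, 0, 0, 0, 1.0, 0], [-1, 0, 0, 0, 0, 1.5, 0], [-1, 0, 0, 0, 0, 2.0, 0], [-1, 0, 0, 0, 0, 2.5, 0], [-1, 0, 0, 0, 0, 2.5, 0]], grip_force=110)

```text
clock: 7.98
eef_pos: [497.4, 60.3, 94.8]
tcp_rot: [-1.571, -0.001, -0.285]
contact_force: [2.6, -4.3, -3.2]
opening: 0.268
```

```bash
cat > st.py <<'E'
from h import *
s=r.sense(); print(round(s['clock'],2),'yaw %.3f'%s['tcp_rot'][2],s['eef_pos'].round(2),'F',s['contact_force'].round(2),'M',s['wrist_torque'].round(3))
E
python3 st.py
```

```text
7.97 yaw -0.285 [497.42  60.25  94.82] F [ 2.6  -4.25 -3.16] M [-0.829 -0.463  0.043]
```

Request:
servo_tool(motion=[[-1, 0, 0, 0, 0, 0.4, 0], [-1, 0, 0, 0, 0, 0.8, 0], [-1, 0, 0, 0, 0, 0.8, 0]])

```text
clock: 8.35
eef_pos: [497.6, 60.3, 94.9]
tcp_rot: [-1.571, -0.001, -0.423]
contact_force: [2.9, -4.2, -4.9]
opening: 0.264
```

```bash
python3 st.py
```

```text
8.35 yaw -0.423 [497.56  60.3   94.86] F [ 2.85 -4.24 -4.91] M [-1.051 -0.691  0.165]
```

Request:
servo_tool(motion=[[-1, 0.0004, 0, -0.0003, 0, 0.25, 0], [-1, 0.0004, 0, -0.0003, 0, 0.5, 0], [-1, 0.0004, 0, -0.0003, 0, 0.5, 0]])

```text
clock: 8.72
eef_pos: [497.7, 60.1, 94.9]
tcp_rot: [-1.57, -0.001, -0.511]
contact_force: [2.5, -3.2, -4.0]
opening: 0.272
```

```bash
python3 st.py
```

```text
8.72 yaw -0.511 [497.71  60.11  94.86] F [ 2.53 -3.19 -4.01] M [-0.703 -0.66   0.12 ]
```

Running free at 0.12 N m. I'll continue in small steps.

Request:
servo_tool(motion=[[-1, 0.0003, 0, -0.0003, 0, 0.25, 0], [-1, 0.0003, 0, -0.0003, 0, 0.5, 0], [-1, 0.0003, 0, -0.0003, 0, 0.5, 0]])

```text
clock: 9.1
eef_pos: [497.8, 59.9, 94.9]
tcp_rot: [-1.57, -0.0, -0.598]
contact_force: [2.9, -1.7, -4.6]
opening: 0.272
```

```bash
python3 st.py
```

```text
9.1 yaw -0.598 [497.77  59.9   94.86] F [ 2.94 -1.69 -4.62] M [-0.36  -0.796  0.154]
```

Request:
servo_tool(motion=[[-1, 0, 0, 0, 0, 0.2, 0], [-1, 0, 0, 0, 0, 0.4, 0], [-1, 0, 0, 0, 0, 0.4, 0]])

```text
clock: 9.48
eef_pos: [497.8, 59.8, 94.9]
tcp_rot: [-1.57, -0.001, -0.671]
contact_force: [4.5, -1.9, -5.0]
opening: 0.272
```

```bash
python3 st.py
```

```text
9.47 yaw -0.671 [497.77  59.84  94.88] F [ 4.5  -1.91 -5.01] M [-0.322 -1.073  0.173]
```

Request:
servo_tool(motion=[[-1, 0.0003, 0, 0, 0, 0.2, 0], [-1, 0.0003, 0, 0, 0, 0.35, 0], [-1, 0.0003, 0, 0, 0, 0.35, 0]])

```text
clock: 9.85
eef_pos: [497.8, 59.7, 94.8]
tcp_rot: [-1.57, -0.0, -0.732]
contact_force: [4.8, 0.3, -4.4]
opening: 0.267
```

```bash
python3 st.py
```

```text
9.85 yaw -0.732 [497.8   59.71  94.85] F [ 4.84  0.26 -4.35] M [-0.041 -1.141  0.138]
```

Request:
servo_tool(motion=[[-1, 0.0003, 0, 0.0003, 0, 0.2, 0], [-1, 0.0003, 0, 0.0003, 0, 0.35, 0], [-1, 0.0003, 0, 0.0003, 0, 0.35, 0]])

```text
clock: 10.22
eef_pos: [498.0, 59.7, 94.8]
tcp_rot: [-1.571, 0.0, -0.793]
contact_force: [3.2, 0.3, -2.9]
opening: 0.271
```

```bash
python3 st.py
```

```text
10.22 yaw -0.793 [498.    59.68  94.82] F [ 3.24  0.26 -2.88] M [ 0.074 -0.845  0.197]
```

Request:
servo_tool(motion=[[-1, 0, 0, 0, 0, 0.2, 0], [-1, 0, 0, 0, 0, 0.35, 0], [-1, 0, 0, 0, 0, 0.35, 0]])

```text
clock: 10.6
eef_pos: [498.1, 59.6, 94.8]
tcp_rot: [-1.571, 0.0, -0.854]
contact_force: [3.6, 0.3, -2.2]
opening: 0.269
```

```bash
python3 st.py
```

```text
10.6 yaw -0.854 [498.05  59.64  94.82] F [ 3.55  0.27 -2.2 ] M [ 0.149 -0.845  0.213]
```

Request:
servo_tool(motion=[[-1, 0, 0, 0, 0, 0.15, 0], [-1, 0, 0, 0, 0, 0.3, 0], [-1, 0, 0, 0, 0, 0.3, 0]])

```text
clock: 10.98
eef_pos: [498.1, 59.6, 94.8]
tcp_rot: [-1.571, -0.0, -0.907]
contact_force: [4.2, -0.1, -2.5]
opening: 0.269
```

```bash
python3 st.py
```

```text
10.97 yaw -0.907 [498.1   59.63  94.81] F [ 4.18 -0.11 -2.54] M [ 0.046 -0.867  0.25 ]
```

Request:
servo_tool(motion=[[-1, 0, 0, 0, 0, 0.1, 0], [-1, 0, 0, 0, 0, 0.2, 0], [-1, 0, 0, 0, 0, 0.2, 0]])

```text
clock: 11.35
eef_pos: [498.1, 59.6, 94.8]
tcp_rot: [-1.571, -0.0, -0.941]
contact_force: [1.9, -0.4, -0.5]
opening: 0.27
```

```bash
python3 st.py
```

```text
11.35 yaw -0.941 [498.09  59.6   94.82] F [ 1.91 -0.38 -0.48] M [ 0.011 -0.906  0.263]
```

Request:
servo_tool(motion=[[-1, 0, 0, 0, 0, 0.1, 0], [-1, 0, 0, 0, 0, 0.2, 0], [-1, 0, 0, 0, 0, 0.2, 0]])

```text
clock: 11.72
eef_pos: [498.1, 59.6, 94.8]
tcp_rot: [-1.571, -0.0, -0.976]
contact_force: [4.4, -1.0, -1.5]
opening: 0.27
```

```bash
python3 st.py
```

```text
11.72 yaw -0.976 [498.09  59.61  94.78] F [ 4.38 -1.04 -1.48] M [ 0.01  -0.919  0.244]
```

Request:
servo_tool(motion=[[-1, 0, 0, 0, 0, 0.1, 0], [-1, 0, 0, 0, 0, 0.2, 0], [-1, 0, 0, 0, 0, 0.2, 0]])

```text
clock: 12.1
eef_pos: [498.1, 59.6, 94.8]
tcp_rot: [-1.571, -0.0, -1.011]
contact_force: [4.3, -0.7, -1.3]
opening: 0.267
```

```bash
python3 st.py
```

```text
12.1 yaw -1.011 [498.11  59.6   94.8 ] F [ 4.27 -0.7  -1.27] M [-0.186 -0.931  0.296]
```

```bash
cat > st.py <<'E'
from h import *
L=[]
for i in range(6):
    s=r.sense(); L.append(np.r_[s['contact_force'],s['wrist_torque']]); r.grab_frame('wrist')
L=np.array(L); print(round(s['clock'],2),'yaw %.3f'%s['tcp_rot'][2],s['eef_pos'].round(2),'F,M',L.mean(0).round(3),'Mz sd %.3f'%L[:,5].std())
E
python3 st.py
```

```text
12.35 yaw -1.011 [498.12  59.61  94.83] F,M [ 4.157 -0.612 -1.63  -0.17  -0.981  0.31 ] Mz sd 0.032
```

Request:
servo_tool(motion=[[-1, 0, 0, 0, 0, 0.1, 0], [-1, 0, 0, 0, 0, 0.2, 0], [-1, 0, 0, 0, 0, 0.2, 0]])

```text
clock: 12.78
eef_pos: [498.1, 59.6, 94.8]
tcp_rot: [-1.571, -0.0, -1.046]
contact_force: [4.2, -1.2, -1.1]
opening: 0.268
```

```bash
python3 st.py
```

```text
13.03 yaw -1.046 [498.15  59.62  94.81] F,M [ 4.785 -1.452 -1.078 -0.302 -1.086  0.275] Mz sd 0.024
```

```bash
python3 - <<'E'
from h import *
s,w=snap('wrist','w5.png')
i2=r.grab_frame('side')
a=cv2.resize(w[120:300,210:430],(440,360),interpolation=cv2.INTER_CUBIC); b=cv2.resize(i2[150:250,220:340],(432,360),interpolation=cv2.INTER_CUBIC)
cv2.imwrite('pics/c5.png',np.hstack([a[:, :400],b[:,:400]])[:,:,::-1])
E
```

```text
(no output)
```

View pics/c5.png

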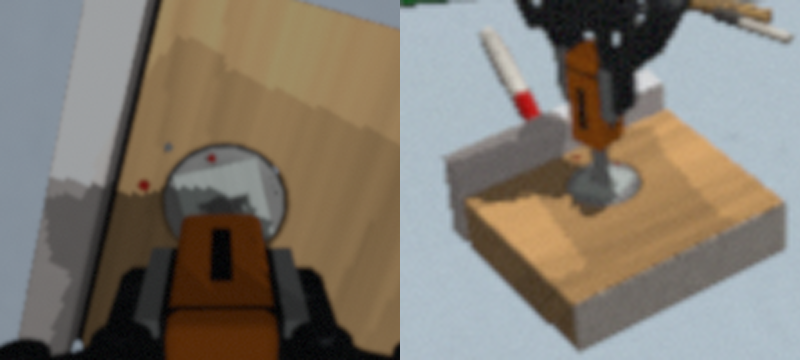

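The disc has turned and trails the blade by about 0.25 rad of play. Its red dot is now at (211,158) in the crop, and a thin strip is still visible between panel and board. I'll relieve the side force and keep turning.

Request:
servo_tool(motion=[[-1, 0.0006, 0, 0.0006, 0, 0.1, 0], [-1, 0.0006, 0, 0.0006, 0, 0.2, 0], [-1, 0.0006, 0, 0.0006, 0, 0.2, 0]])

```text
clock: 13.55
eef_pos: [498.4, 59.5, 94.8]
tcp_rot: [-1.571, 0.001, -1.081]
contact_force: [1.7, 0.5, 2.4]
opening: 0.266
```

```bash
python3 st.py
```

```text
13.8 yaw -1.081 [498.48  59.49  94.74] F,M [ 0.606  1.119  2.677  0.219 -0.205  0.348] Mz sd 0.023
```

Request:
servo_tool(motion=[[-1, 0, 0, 0, 0, 0.1, 0], [-1, 0, 0, 0, 0, 0.2, 0], [-1, 0, 0, 0, 0, 0.2, 0]])

```text
clock: 14.22
eef_pos: [498.6, 59.5, 94.7]
tcp_rot: [-1.571, 0.0, -1.116]
contact_force: [-0.8, 2.6, 2.5]
opening: 0.268
```

```bash
python3 st.py
```

```text
14.47 yaw -1.116 [498.64  59.44  94.72] F,M [-1.109  2.372  3.214  0.469  0.211  0.289] Mz sd 0.020
```

```bash
cat > cam.py <<'E'
from h import *
def dots(im,s,lab):
    hsv=cv2.cvtColor(im,cv2.COLOR_RGB2HSV); m=cv2.inRange(hsv,(0,130,30),(6,255,255))|cv2.inRange(hsv,(170,130,30),(180,255,255))
    n,l,st,c=cv2.connectedComponentsWithStats(m)
    for i in range(1,n):
        p=atz('wrist',*c[i],40,s)
        if np.hypot(*(p[:2]-[498.3,58.8]))<40:
            d=p[:2]-[498.3,58.8]; print(lab,c[i].round(1),st[i,4],'r %.1f ang %.3f'%(np.hypot(*d),np.arctan2(d[1],d[0])))
P=lambda x,y,z,yaw:{'eef_pos':np.array([x,y,z]),'tcp_rot':np.array([-np.pi/2,0,yaw])}
E
python3 - <<'E'
from cam import *
ld=lambda f:cv2.imread('pics/'+f)[:,:,::-1].copy()
dots(ld('w3.png'),P(496.4,55.1,175.2,.028),'w3'); dots(ld('w4.png'),P(498.5,59.95,121.1,.149),'w4'); dots(ld('w5.png'),P(498.15,59.62,94.8,-1.046),'w5')
s=r.sense(); dots(r.grab_frame('wrist'),s,'now')
E
```

```text
w3 [314.5 157.5] 4 r 30.1 ang 1.869
w4 [315.  174.8] 10 r 29.8 ang 1.863
w4 [319. 188.] 1 r 19.0 ang 1.782
w4 [316. 235.] 1 r 21.5 ang -1.594
w5 [315.5 198.5] 4 r 18.4 ang 0.781
w5 [281.5 212.3] 14 r 29.7 ang 1.840
now [314.8 199.4] 5 r 18.1 ang 0.724
now [280.5 215.5] 14 r 29.7 ang 1.843
```

The disc has turned about 1.06 rad and follows the driver. Continuing.

Request:
servo_tool(motion=[[-1, 0, 0, 0, 0, 0.1, 0], [-1, 0, 0, 0, 0, 0.2, 0], [-1, 0, 0, 0, 0, 0.2, 0]])

```text
clock: 14.95
eef_pos: [498.7, 59.4, 94.7]
tcp_rot: [-1.571, 0.0, -1.151]
contact_force: [-1.7, 2.6, 3.1]
opening: 0.268
```

```bash
python3 st.py
```

```text
15.2 yaw -1.150 [498.7   59.41  94.71] F,M [-1.646  2.328  3.179  0.554  0.446  0.348] Mz sd 0.018
```

Request:
servo_tool(motion=[[-1, 0, 0, 0, 0, 0.1, 0], [-1, 0, 0, 0, 0, 0.2, 0], [-1, 0, 0, 0, 0, 0.2, 0]])

```text
clock: 15.62
eef_pos: [498.7, 59.4, 94.7]
tcp_rot: [-1.571, 0.0, -1.186]
contact_force: [-1.6, 2.3, 3.3]
opening: 0.265
```

```bash
python3 st.py
```

```text
15.88 yaw -1.185 [498.7   59.39  94.71] F,M [-2.428  2.033  2.862  0.475  0.589  0.4  ] Mz sd 0.027
```

Request:
servo_tool(motion=[[-1, 0, 0, 0, 0, 0.08, 0], [-1, 0, 0, 0, 0, 0.15, 0], [-1, 0, 0, 0, 0, 0.15, 0]])

```text
clock: 16.3
eef_pos: [498.8, 59.3, 94.7]
tcp_rot: [-1.571, 0.0, -1.212]
contact_force: [-2.8, 3.0, 2.6]
opening: 0.261
```

```bash
python3 st.py; python3 - <<'E'
from cam import *
s=r.sense(); dots(r.grab_frame('wrist'),s,'now')
E
```

```text
16.55 yaw -1.211 [498.79  59.4   94.75] F,M [-2.534  2.191  2.193  0.373  0.652  0.449] Mz sd 0.022
now [313.8 199.4] 5 r 18.2 ang 0.662
now [279.9 219.5] 15 r 29.8 ang 1.851
```

The moment is 0.449 N m, which is snug. I'll back off within the play to unload the blade, then lift out.

Request:
servo_tool(motion=[[-1, 0, 0, 0, 0, -0.3, 0], [-1, 0, 0, 0, 0, -0.7, 0], [-1, 0, 0, 0, 0, -0.7, 0]])

```text
clock: 17.02
eef_pos: [498.8, 59.5, 94.7]
tcp_rot: [-1.571, 0.0, -1.09]
contact_force: [-3.5, 2.6, 1.0]
opening: 0.263
```

```bash
python3 st.py; python3 - <<'E'
from cam import *
s=r.sense(); dots(r.grab_frame('wrist'),s,'now')
E
```

```text
17.27 yaw -1.090 [498.74  59.47  94.73] F,M [-3.291  2.665  1.455  0.591  0.711  0.113] Mz sd 0.035
now [316. 199.] 5 r 18.3 ang 0.695
now [280.6 214.6] 13 r 29.7 ang 1.841
```

Request:
servo_tool(motion=[[-1, 0, -0.003, 0, 0, 0, 0], [-1, 0, -0.007, 0, 0, 0, 0], [-1, 0, -0.012, 0, 0, 0, 0], [-1, 0, -0.03, 0, 0, 0, 0], [-1, 0, -0.06, 0, 0, 0, 0], [-1, 0, -0.1, 0, 0, 0, 0], [-1, 0, -0.13, 0, 0, 0, 0], [-1, 0, -0.13, 0, 0, 0, 0]])

```text
clock: 18.38
eef_pos: [500.9, 59.5, 227.9]
tcp_rot: [-1.565, -0.002, -1.089]
contact_force: [0.0, 0.2, -1.4]
opening: 0.267
```

```bash
python3 st.py; python3 - <<'E'
from cam import *
s=r.sense(); dots(r.grab_frame('wrist'),s,'now')
go(500,-210,190,0.09)
E
```

```text
18.62 yaw -1.089 [498.14  59.28 223.66] F,M [ 1.910e-01  2.300e-02 -1.582e+00  1.000e-02  1.000e-03  1.800e-02] Mz sd 0.012
shift [ 0.2395  0.0339 -0.1232] turn [ 6.000e-03 -6.757e+00 -8.000e-03] clock 18.73 q [ 0.12  0.17  1.9  -0.    1.07  1.2 ]
```

Request:
servo_tool(motion=[[-1, 0.05, 0, -0.03, 0, -1, 0], [-1, 0.1, 0.005, -0.055, 0, -2, 0], [-1, 0.15, 0.01, -0.08, 0, -3, 0], [-1, 0.2, 0.02, -0.1, 0, -4, 0], [-1, 0.239, 0.03, -0.123, 0, -5, 0], [-1, 0.239, 0.034, -0.123, 0, -6, 0], [-1, 0.239, 0.034, -0.123, 0, -6.76, 0], [-1, 0.239, 0.05, -0.123, 0, -6.76, 0], [-1, 0.239, 0.08, -0.123, 0, -6.76, 0], [-1, 0.239, 0.095, -0.123, 0, -6.76, 0], [-1, 0.239, 0.095, -0.123, 0, -6.76, 0], [-1, 0.239, 0.095, -0.123, 0, -6.76, 0]])

```text
clock: 20.23
eef_pos: [501.0, -209.5, 130.3]
tcp_rot: [-1.571, -0.001, 0.09]
contact_force: [-0.5, -0.5, -0.7]
opening: 0.262
```

```bash
python3 - <<'E'
from h import *
s,w=snap('wrist','w6.png'); print(s['eef_pos'],s['tcp_rot'])
print(proj('wrist',[500,-210,46],s),proj('wrist',np.array(s['eef_pos'])+[0,0,-62],s))
c=w[165:255,270:370]; cv2.imwrite('pics/c6.png',cv2.resize(c,(640,576),interpolation=cv2.INTER_CUBIC)[:,:,::-1])
E
```

```text
[ 500.99360933 -209.47247885  130.25540347] [-1.57112063e+00 -5.98903990e-04  9.00024826e-02]
[318.99047356 209.03117582] [320.26642319 218.52044333]
```

View pics/c6.png

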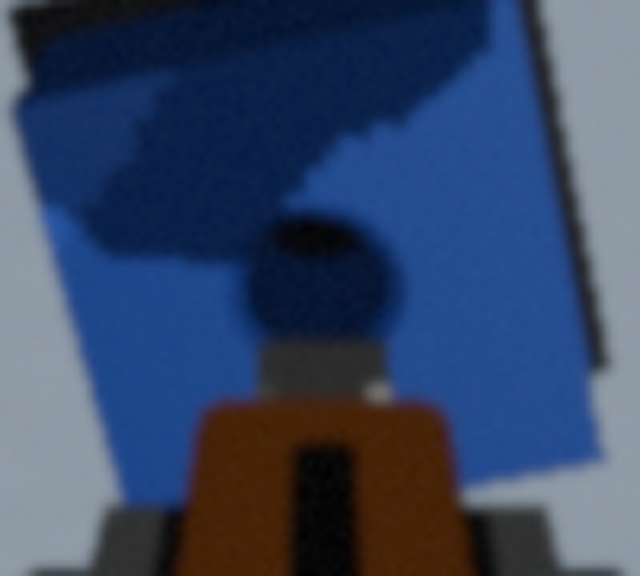

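The crop shows the hole centred at about (321,284), or px (320.2,209.4). The blade edge is at (323,340), or px (320.5,218.1).

```bash
python3 - <<'E'
from h import *
s=r.sense(); T=Ro.from_euler('xyz',s['tcp_rot']).as_matrix()
sl=atz('wrist',320.2,209.4,46,s); tp=atz('wrist',320.5,218.1,s['eef_pos'][2]-62,s)-T@[0,0,1.3]
print(sl,tp,s['eef_pos'],'tool shift',T.T@(sl-tp))
E
```

```text
[ 501.25468309 -210.44435774   46.        ] [ 501.47696805 -210.52281055   68.5636432 ] [ 501.17869755 -209.5613054   130.56285801] tool shift [-0.24168162 22.56330338  0.11176001]
```

Request:
servo_tool(motion=[[-1, -0.0002, 0.012, 0, 0, 0, 0], [-1, -0.0002, 0.022, 0, 0, 0, 0], [-1, -0.0002, 0.028, 0, 0, 0, 0], [-1, -0.0002, 0.036, 0, 0, 0, 0], [-1, -0.0002, 0.044, 0, 0, 0, 0], [-1, -0.0002, 0.052, 0, 0, 0, 0], [-1, -0.0002, 0.057, 0, 0, 0, 0], [-1, -0.0002, 0.06, 0, 0, 0, 0], [-1, -0.0002, 0.0615, 0, 0, 0, 0], [-1, -0.0002, 0.0615, 0, 0, 0, 0]])

```text
clock: 21.52
eef_pos: [500.5, -209.4, 68.5]
tcp_rot: [-1.571, -0.0, 0.09]
contact_force: [1.0, -0.4, -0.1]
opening: 0.265
```

```bash
python3 st.py
```

```text
21.77 yaw 0.090 [ 500.46 -209.45   68.42] F,M [ 0.13  -0.424 -0.854  0.009  0.013 -0.005] Mz sd 0.032
```

Request:
servo_tool(motion=[[0.2, 0, 0, 0, 0, 0, 0], [0.6, 0, 0, 0, 0, 0, 0], [1, 0, 0, 0, 0, 0, 0], [1, 0, 0, 0, 0, 0, 0], [1, 0, 0, 0, 0, 0, 0], [1, 0, -0.03, 0, 0, 0, 0], [1, 0, -0.07, 0, 0, 0, 0], [1, 0, -0.12, 0, 0, 0, 0], [1, 0, -0.16, 0, 0, 0, 0], [1, 0, -0.2, 0, 0, 0, 0], [1, 0, -0.2, 0, 0, 0, 0], [1, 0, -0.2, 0, 0, 0, 0]])

```text
clock: 23.32
eef_pos: [499.9, -209.3, 267.8]
tcp_rot: [-1.571, 0.001, 0.09]
contact_force: [-0.6, -0.1, -0.6]
opening: 0.998
```

```bash
python3 - <<'E'
from h import *
w=r.grab_frame('wrist'); i2=r.grab_frame('side'); s=r.sense(); print(s['contact_force'],s['opening'],s['clock'])
a=cv2.resize(w[100:260,240:400],(400,400),interpolation=cv2.INTER_CUBIC); b=cv2.resize(i2[155:335,220:400],(400,400),interpolation=cv2.INTER_CUBIC)
cv2.imwrite('pics/c7.png',np.hstack([a,b])[:,:,::-1])
E
```

```text
[-0.02141159  0.22644286 -0.61711469] 1.0025738607335648 23.425
```

View pics/c7.png

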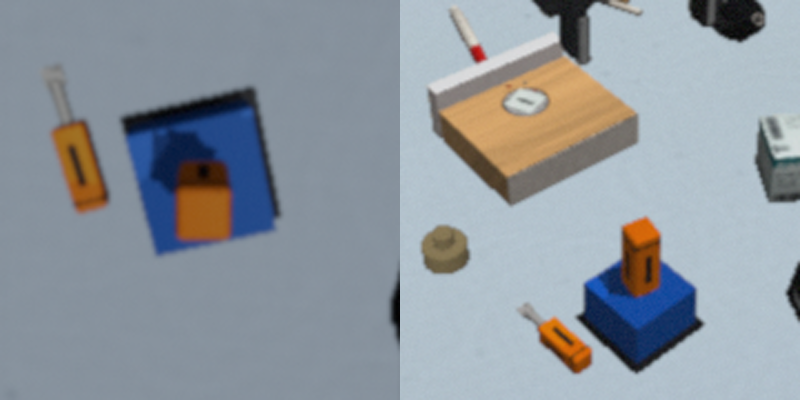

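The last crop shows the driver upright in the stand at (640,255), the disc turned with an empty slot at (525,100), the panel tight against the board edge, and the gripper clear. Handing in.

```bash
python3 -c "
from rig import r
print(r.sign_off())"
```

```text
the job is handed in; nothing more can be done
None
```

The job is handed in: the cam-lock is snug and the orange driver is back upright in its blue stand. I got no verdict, so the result rests on my own checks below.

- **Turning:** I seated the blade about 7 mm deep in the open slot. I then turned the disc clockwise until the turning moment averaged 0.449 N m, where about 0.44 is snug. I backed off within the play and lifted the driver out.
- **Cam angle:** the disc's red mark showed about 1.1 rad of turn in total. After backing off it read 0.03 rad less, which I took as pixel noise.
- **Moment readings:** they scattered by about 0.03 N m and rose more gradually than expected, so the roughly 20 N on the rubber is inferred from the moment, not measured directly.
- **Final picture:** the driver stands upright in the stand, the panel is closed against the board edge, and the gripper is open and clear. I did not re-measure the bystanders, but the arm never went near them.
- **Look-alike:** the small orange driver stood upright in the first pictures. It was already lying on its side in the first wrist view, before I had gripped anything. I never aimed at it and felt no contact, but I don't know why it fell.

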